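Sort cutlery into the soaking tray and open the cleaner's safety cap

ROBOT

A 6-joint arm with a two-finger parallel gripper is mounted at the origin on a cart in front of the work surface, level with it; the furniture and walls round the work are solid. World frame = base frame: x ahead of the robot, y to its left, z up, the work surface at z = 0. Lengths are in m, angles in rad, forces in N, time in s.
With the tool pointing down it reaches from about 0.3 to 0.775 m from the base axis. Payload 14.6 kg.
Tool frame: the origin (TCP) lies on the centre line of the jaws, within the pads' length; the fingertips stand 14 mm ahead of it and the grasp point (between the pads) lies 5 mm behind it; x points along the fingers, y is the direction in which the jaws open and shut, and the axes are right-handed (so a half turn about x gives the same grasp; the last joint's range is limited). The gripper opens to 94 mm and grips with 3 to 60 N. Pads are 16 mm wide; open, the fingers measure 119 mm over their backs; the gripper's body (75 mm by 177 mm) begins 78 mm behind the grasp point.
Start: joints at [-1.321, 0.3, 1.521, -0, 1.321, -0.067], TCP at [0.171, -0.523, 0.186] pointing down, gripper open.
Joint ranges: [-3.03, 3.03], [-0.79, 2.21], [0.23, 2.52], [-1.04, 4.18], [0, 3.07], [-2.55, 2.55]. Speed limits (rad/s): [2.22, 2.22, 2.57, 3.14, 3.14, 3.14].

INTERFACE

Orientations are given as [roll, pitch, yaw] about the fixed x, y, z axes, in that order (R = Rz(yaw) Ry(pitch) Rx(roll)).
In Python, from station import * gives the robot as it stands. The module is installed in compiled form; this text tells all that it offers.
- The arm moves only by the shell command python3 -m handwheel 'ROWS' [FORCE]. ROWS is JSON, a list of rows, each a list of 3 entries, a list of its own where there are three numbers: the shift along the tool's x, y, z in mm, then the turn about the tool's x in rad, then the gripper command: -1 is fully open, 1 is shut, values between are in proportion. In form: [[[dx, dy, dz], spin, gripper], ...]. A call has exactly 5 rows; each row is the pose to reach, as a shift and turn from the pose measured when the call began, along the tool's axes at that moment; what a row does not reach only later rows make up. A row lasts 1/10 s, in which the tool goes at most 50 mm and 8.59 degrees, less where a joint would pass 70% of its speed; a pose out of reach is approached as far as the arm can. A call with a gripper value outside its range is refused whole. The fingers move at their own pace and stop on an object; FORCE is the grip in N (left out, the last holds). Time passes only in rows, so rows that repeat a pose let the fingers close, or fill a call up. It gives the time, the measured TCP pose, the force and the opening at its end, in the units of the state.
- get_obs(): the state, without advancing time (a new reading comes with each control period).
- camera(name): name is "scene" or "side" or "wrist"; returns (picture, depth): 400x640x3 uint8, blue, green, red; 400x640 float32, m along the optical axis (not along the pixel's ray), 0 where there is no reading.
- camera_info(name): a dict with "fx", "fy", "cx", "cy" (pixels), "k1" (the pictures are not rectified: a ray, as slopes to the right and down, at radius r is drawn at 1 + k1 r^2 times it, then the intrinsics apply), "extrinsics" (4x4, takes a point from camera to world coordinates). Camera axes: x right, y down, z forward; pixel columns grow to the right and rows downward; lengths in m; the calibration is good to about 2 mm. A picture is of the moment at which its call begins: read the wrist's pose just before it. camera_info takes no time and is no camera call; for the wrist camera it gives the pose at the moment of the call.
- hand_in(): hands the job in, once; it reports no verdict.
The state is a dict: "time_s": time; "qpos": joint angles; "joint_vel": joint speeds; "tau": joint torques, N m; "ee_pos": TCP position; "eef_rot": TCP orientation; "force": force on the tool from outside, world axes, zero at the start; "moment": the same for the moment, N m; "grip_width": finger opening in m.
Only numpy, scipy, OpenCV 4.12 (cv2) and the standard library are available. Lean on these libraries where they do the work, as an engineer would, in place of code of your own. Each camera call takes 0.05 s, during which the arm holds its last target. There are 200 camera calls.

TASK

The cutlery is going to be soaked in cleaner: lay the loose fork and the loose teaspoon in the grey two-lane tray, the fork in the lane where a fork already lies and the teaspoon in the lane where a teaspoon already lies. Then open the cleaner bottle: press its push-and-turn safety cap down, twist it counter-clockwise while pressed until it is free, and lift it off, the bottle standing upright on the worktop all the time and close to where it is. Finish while holding the cap in the gripper, level, roughly a hand's breadth above the bottle's open mouth, ready for pouring; do not put it down or let go, and leave the other kitchen things alone.

Things in the scene. Friction and masses are not known exactly. Their poses are not given: they have to be found in the camera images.
- tray: grey soaking tray, fixed, 240 (x) x 225 (y) x 26 mm, end grips 17 mm beyond; origin: centre of underside, z up. A 5 mm wide, 18 mm high wall along x at y=0 parts two lanes, each 230 mm long, 105 mm wide (|y| 2.5 to 107.5). Inner floor z=5, walls 5 thick, top z=26. In each lane one piece already lies along the outer wall (|y| about 90 mm); 70 mm stays free, centred at |y|=40 mm
- fork: loose steel fork lying on the worktop, to be put in the tray: 193 mm long (its x), 26 wide at the tines, 15 high, 40 g. Origin: centre of its underside, half way along. Grip it across the middle from above, fingers closing along its y; there it counts as a solid bar 22 mm wide and 14 mm high
- fork_in_tray: the fork that already lies in one of the tray's lanes (which one varies): it shows the forks' lane and stays there. Size, origin and axes as the loose fork
- teaspoon: loose steel teaspoon lying on the worktop, to be put in the tray: 130 mm long (its x), 26 wide at the bowl, 11 high, 20 g. Origin: centre of its underside, half way along. Grip it across the middle from above, fingers closing along its y; there it counts as a solid bar 20 mm wide and 10 mm high
- teaspoon_in_tray: the teaspoon that already lies in the tray's other lane: it shows the teaspoons' lane and stays there. Size, origin and axes as the loose teaspoon
- bottle: plain white cleaner bottle, loose, full (about 0.9 kg), standing upright: round body 82 mm across up to z=116 mm, shoulder narrowing to a neck 36 mm across; 191 mm high with its cap. Origin: centre of its underside, z up. Its weight and the pressing on the cap keep it from turning along
- bottle_mouth (a point): centre of the bottle's rim, 180 mm above its underside, on its axis. Teeth on the neck below lock the cap: pulling the locked cap lifts the whole bottle, turning it unpressed turns the whole bottle
- cap: the bottle's ribbed grey push-and-turn safety cap: 52 mm across (54 over the ribs), 32 mm high, 65 g; origin: centre of its open underside, 159 mm above the bottle's underside while locked (cap top 191 mm). Grip its side from above. Pressed at least 3 mm down (bottom at 4.5 to 5 mm) it can be turned counter-clockwise seen from above: free from 0.8 to 1.3 rad, 1.05 is the middle, stop at 1.4
- cap_liner (a joint): travel of the spring disc inside the cap (m): about 0 while locked, 0.0045 to 0.005 when the cap is pressed fully down, below 0 once the cap is off. The spring pushes the cap up with about 7 N when locked and 13 N when fully pressed
- peeler: peeler with a yellow handle on the worktop, 170 x 25 x 18 mm, origin at the centre of its underside; to be left alone
- garlic: garlic bulb, 53 x 54 x 53 mm, origin at the centre of its underside; to be left alone
- mug: white dotted mug, 82 x 117 x 91 mm with its handle, origin at the centre of its underside; to be left alone
- coffee_jar: tall glass jar with a yellow lid, 88 mm across, 190 mm high, origin at the centre of its underside; to be left alone

How it is judged:
On the way, in this order (a step that is already met when the one before it is completed fails the run):
1. the loose fork lies in the forks' lane and the loose teaspoon in the teaspoons' lane, both let go ((((x of fork in the frame of tray between -0.023 and 0.023 m and y of fork in the frame of tray between 0.008 and 0.104 m and z of fork in the frame of tray between -0.005 and 0.032 m and angle between the x axis of fork and the x axis of tray, either way round below 0.45 rad) and (x of fork_in_tray in the frame of tray between -0.023 and 0.023 m and y of fork_in_tray in the frame of tray between 0.008 and 0.104 m and z of fork_in_tray in the frame of tray between -0.005 and 0.032 m and angle between the x axis of fork_in_tray and the x axis of tray, either way round below 0.45 rad) and (x of teaspoon in the frame of tray between -0.055 and 0.055 m and y of teaspoon in the frame of tray between -0.104 and -0.008 m and z of teaspoon in the frame of tray between -0.005 and 0.032 m and angle between the x axis of teaspoon and the x axis of tray, either way round below 0.7 rad) and (x of teaspoon_in_tray in the frame of tray between -0.055 and 0.055 m and y of teaspoon_in_tray in the frame of tray between -0.104 and -0.008 m and z of teaspoon_in_tray in the frame of tray between -0.005 and 0.032 m and angle between the x axis of teaspoon_in_tray and the x axis of tray, either way round below 0.7 rad)) or ((x of fork in the frame of tray between -0.023 and 0.023 m and y of fork in the frame of tray between -0.104 and -0.008 m and z of fork in the frame of tray between -0.005 and 0.032 m and angle between the x axis of fork and the x axis of tray, either way round below 0.45 rad) and (x of fork_in_tray in the frame of tray between -0.023 and 0.023 m and y of fork_in_tray in the frame of tray between -0.104 and -0.008 m and z of fork_in_tray in the frame of tray between -0.005 and 0.032 m and angle between the x axis of fork_in_tray and the x axis of tray, either way round below 0.45 rad) and (x of teaspoon in the frame of tray between -0.055 and 0.055 m and y of teaspoon in the frame of tray between 0.008 and 0.104 m and z of teaspoon in the frame of tray between -0.005 and 0.032 m and angle between the x axis of teaspoon and the x axis of tray, either way round below 0.7 rad) and (x of teaspoon_in_tray in the frame of tray between -0.055 and 0.055 m and y of teaspoon_in_tray in the frame of tray between 0.008 and 0.104 m and z of teaspoon_in_tray in the frame of tray between -0.005 and 0.032 m and angle between the x axis of teaspoon_in_tray and the x axis of tray, either way round below 0.7 rad))) and contact force between each of fork, teaspoon and the fingers below 0.05 N), for 0.2 s.
2. the cap is pressed down on the bottle (z of cap in the frame of bottle below 0.1565 m and horizontal distance between cap and bottle_mouth below 0.005 m), for 0.1 s.
3. the cap is off and above the bottle's mouth (z of cap in the frame of bottle above 0.195 m), for 0.1 s.
At the end, for the whole second after the job is handed in: Loose fork and teaspoon let go inside the lane of their kind. Fingers hold the cap still, level within 0.3 rad, underside 40 to 160 mm above the rim and within 40 mm of the mouth's axis, touching nothing else. Bottle upright on the worktop, untouched, within 60 mm of its start (all of step 1 and z of cap in the frame of bottle_mouth between 0.04 and 0.16 m and horizontal distance between cap and bottle_mouth below 0.04 m and angle between cap's own z axis and vertical below 0.3 rad and contact force between cap and the fingers above 1 N and contact force between cap and bottle below 0.05 N and linear speed of cap below 0.03 m/s and angle between bottle's own z axis and vertical below 0.05 rad and height (world z) of bottle below 0.004 m and linear speed of bottle below 0.02 m/s and distance of bottle from where it was at the start of the episode below 0.06 m and contact force between bottle and the arm below 0.05 N and contact force between bottle and the fingers below 0.05 N); the arm keeps its last pose, push and grip.
It fails at once if the bottle is lifted off the worktop or tipped (height (world z) of bottle above 0.012 m or angle between bottle's own z axis and vertical above 0.25 rad).
It fails at once if another kitchen thing is moved more than 3 cm or knocked over (distance of any of peeler, garlic, mug, coffee_jar from where it was at the start of the episode above 0.03 m or angle between any of peeler, garlic, mug, coffee_jar's own z axis and vertical above 0.4 rad).
It also fails if it takes over 69 s, if anything falls off the work surface, if the arm or the gripper's body presses on something with over 40 N, if the wrist force passes 120 N, or if a joint passes its speed limit or range.

## Working session

There is one attempt and no reset: what is moved stays moved. The work goes in short steps, Python scripts to look and compute and a shell command to move; the robot and the scene stay as the last step left them, time stands still between calls to the robot, and variables do not carry over. Pictures are saved under pics/ and viewed, about 8 in all and at most 12, crops included, and the job is handed in when it is done.

```bash
mkdir -p pics; cat > h.py <<'E'
from station import *
import numpy as np, cv2
from scipy.spatial.transform import Rotation as R
def info(n):
    c=camera_info(n); return c,np.array(c["extrinsics"])
def ray(c,E,u,v):
    K=np.array([[c["fx"],0,c["cx"]],[0,c["fy"],c["cy"]],[0,0,1.]])
    p=cv2.undistortPoints(np.array([[[u,v]]],float),K,np.array([c["k1"],0,0,0.]))[0,0]
    return E[:3,3],E[:3,:3]@np.array([p[0],p[1],1.])
def onplane(c,E,u,v,z):
    o,d=ray(c,E,u,v); return o+d*(z-o[2])/d[2]
def cloud(c,E,D):
    h,w=D.shape; vv,uu=np.mgrid[:h,:w]
    K=np.array([[c["fx"],0,c["cx"]],[0,c["fy"],c["cy"]],[0,0,1.]])
    p=cv2.undistortPoints(np.stack([uu,vv],-1).reshape(-1,1,2).astype(float),K,np.array([c["k1"],0,0,0.])).reshape(h,w,2)
    P=np.dstack([p*D[...,None],D])
    return P@E[:3,:3].T+E[:3,3]
def togo(x,y,z):
    "world target -> tool mm shift"
    o=get_obs(); r=R.from_euler('xyz',o["eef_rot"])
    return np.round(r.inv().apply(np.array([x,y,z])-o["ee_pos"])*1000,1)
E
python3 - <<'E'
from h import *
o=get_obs(); print({k:np.round(v,3) for k,v in o.items()})
print(R.from_euler('xyz',o["eef_rot"]).as_matrix().round(3))
for n in ["scene","side"]:
    c,E=info(n); I,D=camera(n); cv2.imwrite(f"pics/{n}0.png",I); np.savez(f"{n}0.npz",I=I,D=D,E=E)
    print(n,c["fx"],c["cx"],c["cy"],c["k1"],E.round(3).tolist(),(D>0).mean())
E
```

```text
{'time_s': np.float64(0.0), 'qpos': array([-1.321,  0.3  ,  1.522, -0.   ,  1.321, -0.067]), 'joint_vel': array([-0.   ,  0.001,  0.001, -0.001, -0.001, -0.003]), 'tau': array([-4.0000e-03, -5.3181e+01, -3.5274e+01,  7.1000e-02,  2.4000e-02,
       -0.0000e+00]), 'ee_pos': array([ 0.171, -0.522,  0.186]), 'eef_rot': array([-1.62 ,  1.57 ,  1.839]), 'force': array([-0.466, -0.315, -0.419]), 'moment': array([-0.005,  0.039, -0.012]), 'grip_width': np.float64(0.094)}
[[-0.     0.312 -0.95 ]
 [ 0.001 -0.95  -0.312]
 [-1.    -0.001 -0.   ]]
scene 493.4664463083219 317.9286107000564 203.19998593924524 0.03000495422067773 [[-0.766, -0.468, 0.44, -0.099], [-0.643, 0.546, -0.537, 0.841], [0.011, -0.694, -0.719, 1.207], [0.0, 0.0, 0.0, 1.0]] 0.995859375
side 438.5976646651398 321.05232660582095 198.1094596303024 -0.011992699793141666 [[0.972, -0.124, 0.202, 0.305], [-0.236, -0.571, 0.786, -0.93], [0.018, -0.812, -0.584, 0.873], [0.0, 0.0, 0.0, 1.0]] 0.99612109375
```

View pics/scene0.png

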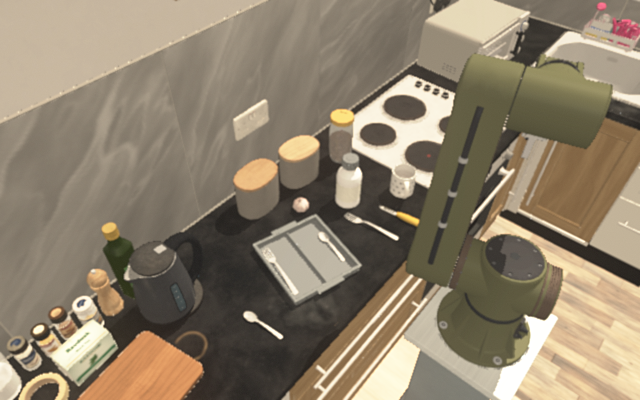

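View pics/side0.png

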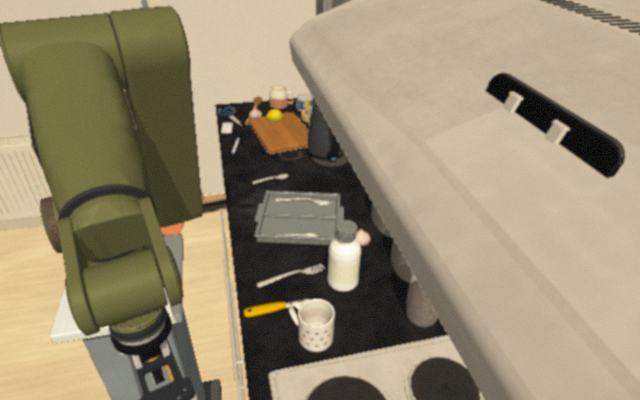

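Scene: loose fork at (371,226), loose teaspoon at (263,324), tray centred at (306,257) with the fork in its left lane (281,271) and the teaspoon in its right lane (332,246), bottle cap at (350,160). The side view agrees. Next I'll measure them.

```bash
python3 - <<'E'
from h import *
def piece(n,box,z,L,thr=130):
    d=np.load(f"{n}0.npz"); I=d["I"]; c,E=info(n); E=d["E"]
    hsv=cv2.cvtColor(I,cv2.COLOR_BGR2HSV); m=((hsv[...,2]>thr)&(hsv[...,1]<70)).astype(np.uint8)
    x0,y0,x1,y1=box; k=np.zeros_like(m);k[y0:y1,x0:x1]=1; m*=k
    nn,lab,st,_=cv2.connectedComponentsWithStats(m,connectivity=8); i=1+st[1:,4].argmax()
    v,u=np.where(lab==i)
    P=np.array([onplane(c,E,a,b,z) for a,b in zip(u,v)])
    r=cv2.minAreaRect((P[:,:2]*1000).astype(np.float32))
    pts=cv2.boxPoints(r); e1=pts[1]-pts[0];e2=pts[2]-pts[1]; e=e1 if np.linalg.norm(e1)>np.linalg.norm(e2) else e2
    C=cloud(c,E,d["D"])[v,u]
    print(n,box,"ctr",np.round(r[0],1),"size",np.round(r[1],1),"ang deg",np.degrees(np.arctan2(e[1],e[0])).round(1),"px",len(u),"depthz",np.median(C[:,2]).round(4),"depthmean",np.median(C[:,:2],0).round(3))
piece("scene",(335,200,405,250),.008,193); piece("scene",(235,300,295,345),.006,130)
piece("side",(250,258,330,292),.008,193); piece("side",(240,168,300,190),.006,130)
piece("scene",(258,242,302,296),.012,193,175); piece("scene",(312,225,348,265),.01,130,175)
for n,(x0,y0,x1,y1),zr in [("scene",(245,205,365,310),(.020,.032)),("scene",(325,140,370,215),(.183,.2)),("side",(330,215,365,245),(.183,.2)),("side",(250,185,350,250),(.02,.032)),("scene",(325,150,370,215),(.03,.11)),("side",(320,225,370,295),(.03,.11))]:
    d=np.load(f"{n}0.npz"); c,_=info(n); C=cloud(c,d["E"],d["D"])[y0:y1,x0:x1].reshape(-1,3)
    s=C[(C[:,2]>zr[0])&(C[:,2]<zr[1])]
    r=cv2.minAreaRect((s[:,:2]*1000).astype(np.float32)); print(n,zr,len(s),r,"medz",np.median(s[:,2]), "circ",cv2.minEnclosingCircle((s[:,:2]*1000).astype(np.float32)))
E
```

```text
scene (335, 200, 405, 250) ctr [438.4 -86.9] size [190.8  29.9] ang deg 8.5 px 267 depthz 0.0014 depthmean [ 0.45  -0.093]
scene (235, 300, 295, 345) ctr [455.8 391.9] size [135.   27.7] ang deg 8.6 px 259 depthz 0.0036 depthmean [0.473 0.394]
side (250, 258, 330, 292) ctr [438.5 -95.8] size [186.8  26.9] ang deg 7.4 px 293 depthz 0.0017 depthmean [ 0.444 -0.09 ]
side (240, 168, 300, 190) ctr [426.1 391.8] size [75.3 16. ] ang deg 17.1 px 48 depthz 0.0033 depthmean [0.421 0.392]
scene (258, 242, 302, 296) ctr [531.7 207.6] size [ 95.9 213.5] ang deg -17.0 px 1360 depthz 0.0047 depthmean [0.548 0.206]
scene (312, 225, 348, 265) ctr [495.7  61. ] size [102.7 156.6] ang deg -49.5 px 754 depthz 0.0041 depthmean [0.491 0.086]
scene (0.02, 0.032) 1154 ((542.66064453125, 136.8056182861328), (340.77276611328125, 378.8485412597656), 45.89664840698242) medz 0.024582427207434865 circ ((557.716064453125, 115.16641998291016), 219.23492431640625)
scene (0.183, 0.2) 157 ((574.0114135742188, -133.37338256835938), (50.42189407348633, 53.97087097167969), 59.0643196105957) medz 0.18945687338050288 circ
[... 216 characters left out ...]
((574.3233642578125, -140.0001220703125), 26.531545639038086)
side (0.02, 0.032) 730 ((514.003173828125, 145.65919494628906), (241.62295532226562, 272.45361328125), 73.51576232910156) medz 0.024111959361462987 circ ((511.7813415527344, 143.8044891357422), 168.50340270996094)
scene (0.03, 0.11) 539 ((635.7671508789062, -196.06326293945312), (79.90485382080078, 262.724609375), 44.815460205078125) medz 0.0629272267954164 circ ((641.3749389648438, -193.33250427246094), 133.68492126464844)
side (0.03, 0.11) 782 ((623.62158203125, -88.61438751220703), (226.0355224609375, 77.131103515625), 47.68436813354492) medz 0.06482671730533196 circ ((615.0938110351562, -80.82571411132812), 113.72846221923828)
```

```bash
python3 -m handwheel '[[[0,-327,-388],0.178,0],[[0,-327,-388],0.178,0],[[0,-327,-388],0.178,0],[[0,-327,-388],0.178,0],[[0,-327,-388],0.178,0]]' 20
python3 - <<'E'
from h import *
print(togo(.438,-.091,.186))
d=np.load("side0.npz"); I=d["I"]; c,_=info("side"); E=d["E"]; C=cloud(c,E,d["D"])
hsv=cv2.cvtColor(I,cv2.COLOR_BGR2HSV)
m=((hsv[...,0]>18)&(hsv[...,0]<32)&(hsv[...,1]>150)&(hsv[...,2]>120)); m[:280]=0;m[:,:235]=0; m[330:]=0
v,u=np.where(m); P=np.array([onplane(c,E,a,b,.012) for a,b in zip(u,v)]); print("peeler handle",len(u),cv2.minAreaRect((P[:,:2]*1000).astype(np.float32)))
s=C[298:352,300:335].reshape(-1,3); s=s[(s[:,2]>.05)]; print("mug",s[:,:3].min(0),s.max(0))
m=(C[...,2]>.020)&(C[...,2]<.031); m[:185]=0;m[250:]=0;m[:,:250]=0;m[:,345:]=0
# tray rim: outer outline of non-black area
g=(hsv[...,2]>60).astype(np.uint8); k=np.zeros_like(g);k[183:248,250:346]=1; g*=k
# cut bottle/garlic
g[C[...,2]>.035]=0
n,l,st,_=cv2.connectedComponentsWithStats(g); i=1+st[1:,4].argmax(); v,u=np.where(l==i)
P=np.array([onplane(c,E,a,b,.026) for a,b in zip(u,v)]); r=cv2.minAreaRect((P[:,:2]*1000).astype(np.float32)); print("tray",len(u),r)
n0=np.load("scene0.npz"); I=n0["I"]; c,_=info("scene"); E=n0["E"]
C=cloud(c,E,n0["D"]); hsv=cv2.cvtColor(I,cv2.COLOR_BGR2HSV); g=(hsv[...,2]>75).astype(np.uint8);k=np.zeros_like(g);k[208:312,245:368]=1; g*=k; g=cv2.morphologyEx(g,cv2.MORPH_OPEN,np.ones((5,5)))
n,l,st,_=cv2.connectedComponentsWithStats(g); i=1+st[1:,4].argmax(); v,u=np.where(l==i)
P=np.array([onplane(c,E,a,b,.026) for a,b in zip(u,v)]); r=cv2.minAreaRect((P[:,:2]*1000).astype(np.float32)); print("tray",st[i],r)
E
```

```text
time_s: 0.6
ee_pos: [0.3032, -0.308, 0.1861]
eef_rot: [-1.424, 1.57, 1.856]
force: [0.4, -0.2, -0.6]
grip_width: 0.0573
[   0.3 -196.4 -163.5]
peeler handle 378 ((355.6106262207031, -197.61517333984375), (105.51665496826172, 30.891815185546875), 3.2397265434265137)
mug [ 0.30531197 -0.93008495  0.05005691] [ 0.5021864  -0.25940527  0.87251463]
tray 4356 ((508.9853515625, 131.95643615722656), (276.8345947265625, 286.31842041015625), 73.63567352294922)
tray [ 253  214  108   91 5700] ((514.5667724609375, 147.3240509033203), (243.0805206298828, 280.9429931640625), 73.47843933105469)
```

```bash
python3 -m handwheel '[[[0,-196,-163],0,0],[[0,-196,-163],0,0],[[0,-196,-163],0,0],[[0,-196,-163],0,0],[[0,-196,-163],0,0]]'
python3 -m handwheel '[[[0,0,0],0,0],[[0,0,0],0,0],[[0,0,0],0,0],[[0,0,0],0,0],[[0,0,0],0,0]]'
python3 - <<'E'
from h import *
c,E=info("wrist"); I,D=camera("wrist"); cv2.imwrite("pics/w1.png",I); np.savez("w1.npz",I=I,D=D,E=E)
o=get_obs(); print(o["ee_pos"],R.from_euler('xyz',o["eef_rot"]).as_matrix().round(3).tolist(),E.round(3).tolist(),c["fx"],c["k1"])
E
```

```text
time_s: 1.1
ee_pos: [0.4346, -0.0952, 0.1864]
eef_rot: [-1.522, 1.57, 1.758]
force: [0.5, -1.0, 0.4]
grip_width: 0.0473
time_s: 1.6
ee_pos: [0.4343, -0.0961, 0.1864]
eef_rot: [-1.553, 1.57, 1.725]
force: [0.3, -0.6, 0.2]
grip_width: 0.0469
[ 0.43433708 -0.0960099   0.1864232 ] [[-0.0, 0.136, -0.991], [0.001, -0.991, -0.136], [-1.0, -0.001, -0.0]] [[0.136, -0.95, -0.282, 0.516], [-0.991, -0.131, -0.038, -0.084], [-0.0, 0.284, -0.959, 0.384], [0.0, 0.0, 0.0, 1.0]] 285.490880070915 0.0006106084557044755
```

View pics/w1.png

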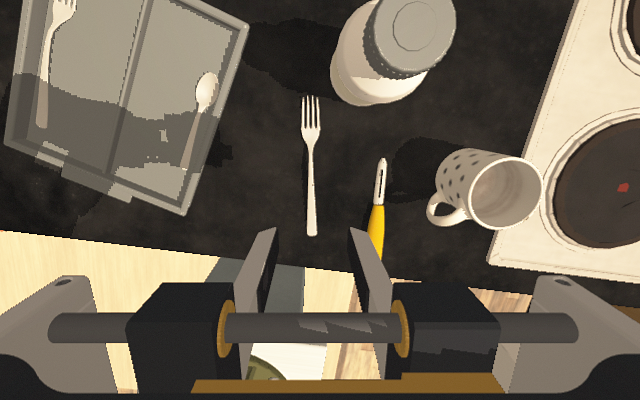

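The wrist view shows the fork from tines (311,96) to handle end (312,236). It sits between the bottle and the tray, clear of the peeler at (378,210). Tray corners are at (249,26), (185,214) and (5,143).

```bash
python3 - <<'E'
from h import *
d=np.load("w1.npz"); I=d["I"];E=d["E"]; c,_=info("wrist"); C=cloud(c,E,d["D"])
hsv=cv2.cvtColor(I,cv2.COLOR_BGR2HSV); m=((hsv[...,2]>110)&(hsv[...,1]<70)).astype(np.uint8)
k=np.zeros_like(m);k[85:245,290:335]=1;m*=k
n,l,st,_=cv2.connectedComponentsWithStats(m);i=1+st[1:,4].argmax();v,u=np.where(l==i)
P=np.array([onplane(c,E,a,b,.007) for a,b in zip(u,v)]);print("fork",st[i],cv2.minAreaRect((P[:,:2]*1000).astype(np.float32)))
a,b,q=[onplane(c,E,*p,.026)[:2] for p in [(249,26),(185,214),(5,143)]]
print(a,b,q,np.linalg.norm(a-b),np.linalg.norm(b-q),"ctr",(a+q)/2,"yaw",np.degrees(np.arctan2(*(a-b)[::-1])),np.degrees(np.arctan2(*(q-b)[::-1])))
p=onplane(c,E,408,32,.191);print("cap",p)
# cap depth top
s=C[:90,340:470].reshape(-1,3);s=s[(s[:,2]>.184)&(s[:,2]<.2)];print(cv2.minEnclosingCircle((s[:,:2]*1000).astype(np.float32)),len(s))
s=C[:260,:260].reshape(-1,3);print("trayrim",np.percentile(s[:,2],[5,50,95]))
print(togo(.438,-.091,.017), togo(.438,-.091,.186))
E
```

```text
fork [ 301   95   20  141 1279] ((443.1041564941406, -90.39179992675781), (189.2958984375, 24.447364807128906), 7.167072772979736)
[ 0.59815316 -0.00111593] [0.36506624 0.06707109] [0.42871889 0.28886081] 0.24285588875334593 0.23074302119071985 ctr [0.51343602 0.14387244] yaw -16.306258806076908 73.98675924965893
cap [ 0.57018145 -0.13441145  0.191     ]
((573.4490356445312, -137.49163818359375), 26.707216262817383) 5445
trayrim [-0.90474046  0.0038053   0.02517441]
[169.4  -4.3  -4.3] [ 0.4 -4.5 -4.3]
```

```bash
python3 -m handwheel '[[[40,-4.5,-6.4],0,0],[[85,-4.5,-6.4],0,0],[[130,-4.5,-6.4],0,0],[[160,-4.5,-6.4],0,0],[[169,-4.5,-6.4],0,0]]' 20
python3 -m handwheel '[[[0,0,0],0,0],[[0,0,0],0,1],[[0,0,0],0,1],[[0,0,0],0,1],[[0,0,0],0,1]]'
python3 - <<'E'
from h import *
o=get_obs();print(o["ee_pos"],o["grip_width"],R.from_euler('xyz',o["eef_rot"]).as_matrix().round(3).tolist())
E
```

```text
time_s: 2.15
ee_pos: [0.4383, -0.0905, 0.0149]
eef_rot: [-0.608, 1.566, 2.67]
force: [0.4, -0.2, 0.1]
grip_width: 0.047
time_s: 2.65
ee_pos: [0.4388, -0.0906, 0.0157]
eef_rot: [-0.671, 1.567, 2.606]
force: [0.5, -0.2, 0.1]
grip_width: 0.0184
[ 0.43875433 -0.09061129  0.01566275] 0.018373753999478798 [[-0.003, 0.135, -0.991], [0.002, -0.991, -0.135], [-1.0, -0.002, 0.003]]
```

```bash
python3 -m handwheel '[[[0,0,0],0,1],[[-20,0,0],0,1],[[-50,0,0],0,1],[[-90,0,0],0,1],[[-110,0,0],0,1]]'
python3 - <<'E'
from h import *
I,D=camera("wrist");cv2.imwrite("pics/w2.png",I[:330,150:480])
E
```

```text
time_s: 3.15
ee_pos: [0.4399, -0.091, 0.1288]
eef_rot: [-2.005, 1.57, 1.272]
force: [1.3, 0.3, -0.8]
grip_width: 0.0003
```

View pics/w2.png

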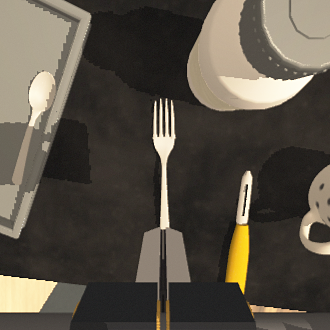

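The crop shows the fork still lying on the worktop, tines at (163,105), with the closed fingers above it at (163,270). The grasp missed, so I'll measure the fork again.

```bash
python3 -m handwheel '[[[-30,0,35],0,0],[[-60,0,70],0,0],[[-60,0,70],0,0],[[-60,0,70],0,0],[[-60,0,70],0,0]]'
cat > f.py <<'E'
from h import *
import sys
n=sys.argv[1]; box=list(map(int,sys.argv[2:6])); z=float(sys.argv[6]); out=sys.argv[7] if len(sys.argv)>7 else None
c,E=info(n); I,D=camera(n); C=cloud(c,E,D)
if out: cv2.imwrite(f"pics/{out}.png",I)
hsv=cv2.cvtColor(I,cv2.COLOR_BGR2HSV); m=((hsv[...,2]>110)&(hsv[...,1]<70)).astype(np.uint8)
x0,y0,x1,y1=box;k=np.zeros_like(m);k[y0:y1,x0:x1]=1;m*=k
nn,l,st,_=cv2.connectedComponentsWithStats(m);i=1+st[1:,4].argmax();v,u=np.where(l==i)
P=np.array([onplane(c,E,a,b,z) for a,b in zip(u,v)]);print(st[i],cv2.minAreaRect((P[:,:2]*1000).astype(np.float32)),"z pct",np.percentile(C[v,u][:,2],[5,50,95]).round(4))
o=get_obs();print(o["ee_pos"],o["grip_width"],R.from_euler('xyz',o["eef_rot"]).as_matrix().round(3).tolist())
E
python3 f.py wrist 290 60 335 260 .007 w3; python3 f.py side 250 258 330 292 .008; python3 f.py scene 335 200 405 250 .008
```

```text
time_s: 3.7
ee_pos: [0.3715, -0.1006, 0.1895]
eef_rot: [-2.983, 1.569, 0.294]
force: [-0.3, -0.6, -0.2]
grip_width: 0.037
[ 303   60   21  135 1261] ((431.0151672363281, -91.90001678466797), (169.32205200195312, 24.749746322631836), 7.812412261962891) z pct [-0.0005  0.0039  0.0137]
[ 0.37148165 -0.10054052  0.18938366] 0.041122405687372965 [[0.001, 0.136, -0.991], [0.001, -0.991, -0.136], [-1.0, -0.001, -0.001]]
[257 264  67  24 326] ((439.32080078125, -95.42694854736328), (190.1422576904297, 28.099517822265625), 6.802526473999023) z pct [-0.0033  0.0014  0.0123]
[ 0.37146809 -0.10053069  0.18937453] 0.044738558936796534 [[0.001, 0.136, -0.991], [0.001, -0.991, -0.136], [-1.0, -0.001, -0.001]]
[344 213  55  28 292] ((438.884765625, -86.59288024902344), (195.37156677246094, 30.278717041015625), 8.51471996307373) z pct [-0.0041  0.0012  0.0118]
[ 0.37147231 -0.10052854  0.18949806] 0.04642329203452134 [[0.001, 0.136, -0.991], [0.001, -0.991, -0.136], [-1.0, -0.001, -0.001]]
```

View pics/w3.png

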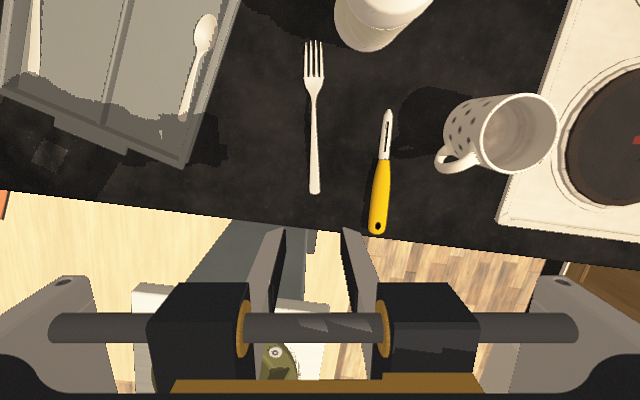

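The fork lies unmoved at (314,40)–(314,194), so the fingers never met it. I'll check where the fingertips really are, using the wrist depth and the tip projection.

```bash
python3 - <<'E'
from h import *
c,E=info("wrist"); I,D=camera("wrist"); C=cloud(c,E,D); o=get_obs(); T=R.from_euler('xyz',o["eef_rot"]).as_matrix()
L=(C-o["ee_pos"])@T  # tool frame
for box in [(245,225,290,320),(340,225,385,320)]:
    x0,y0,x1,y1=box; s=L[y0:y1,x0:x1].reshape(-1,3); s=s[(np.abs(s).max(1)<.12)]
    print(len(s),"min",s.min(0).round(4),"max",s.max(0).round(4)); t=s[s[:,0]>s[:,0].max()-.006]; print(" tip mean",t.mean(0).round(4), np.percentile(t,[5,95],axis=0).round(4).tolist())
print(o["ee_pos"],o["grip_width"])
for p in [(314,40),(314,194),(314,110)]: print(onplane(c,E,*p,.007).round(4), C[p[1],p[0]].round(4))
E
```

```text
2139 min [-0.105  -0.0364 -0.0103] max [-0.0182 -0.0239  0.0087]
 tip mean [-0.0218 -0.0261 -0.0053] [[-0.0238, -0.0308, -0.0094], [-0.0186, -0.0242, 0.0063]]
2324 min [-0.1051  0.0216 -0.0101] max [-0.0183  0.0344  0.0088]
 tip mean [-0.0218  0.0239 -0.005 ] [[-0.0241, 0.0219, -0.0094], [-0.0185, 0.0284, 0.0071]]
[ 0.37144339 -0.10056587  0.18962163] 0.046578901625277516
[ 0.5365 -0.0784  0.007 ] [ 5.38e-01 -7.82e-02 -2.00e-04]
[ 0.3472 -0.1047  0.007 ] [ 0.3448 -0.1051 -0.0016]
[ 0.4573 -0.0894  0.007 ] [ 0.4572 -0.0894  0.0151]
```

The wrist depth puts the fingertips 18 mm behind the reported TCP, not 14 mm ahead. They were therefore about 34 mm above the worktop when they closed, which explains the miss. I'll go down about 32 mm lower, carefully, watching the force.

```bash
python3 -m handwheel '[[[40,0,-40],0,0],[[80,0,-70],0,0],[[130,0,-70],0,0],[[175,0,-70],0,0],[[195,0,-70],0,0]]' 20
python3 -m handwheel '[[[2,0,0],0,0],[[4,0,0],0,0],[[6,0,0],0,0],[[6,0,0],0,0],[[6,0,0],0,0]]'
```

```text
time_s: 4.4
ee_pos: [0.4388, -0.0899, -0.0099]
eef_rot: [-0.623, 1.565, 2.656]
force: [0.2, 0.1, 0.8]
grip_width: 0.0471
time_s: 4.9
ee_pos: [0.4394, -0.0901, -0.015]
eef_rot: [-0.711, 1.567, 2.568]
force: [-0.5, 0.0, -0.8]
grip_width: 0.0468
```

No contact at a reported z of −0.015, which confirms the offset. Closing now.

```bash
python3 -m handwheel '[[[0,0,0],0,1],[[0,0,0],0,1],[[0,0,0],0,1],[[0,0,0],0,1],[[0,0,0],0,1]]'
python3 -m handwheel '[[[-20,0,0],0,1],[[-50,0,0],0,1],[[-90,0,0],0,1],[[-110,0,0],0,1],[[-110,0,0],0,1]]'
```

```text
time_s: 5.4
ee_pos: [0.4394, -0.0901, -0.0149]
eef_rot: [-0.716, 1.567, 2.562]
force: [0.3, 0.3, 0.7]
grip_width: 0.0173
time_s: 5.9
ee_pos: [0.441, -0.0907, 0.0975]
eef_rot: [-2.766, 1.569, 0.513]
force: [0.9, 0.2, -0.9]
grip_width: 0.0174
```

Held: the width stays at 17.4 mm after the lift. Carrying it to the forks' lane.

```bash
python3 -m handwheel '[[[0,-52,-24],0.08,1],[[0,-104,-48],0.17,1],[[0,-156,-72],0.25,1],[[0,-208,-97],0.33,1],[[0,-260,-121],0.412,1]]'
python3 -m handwheel '[[[0,0,0],0,1],[[0,0,0],0,1],[[0,0,0],0,1],[[0,0,0],0,1],[[0,0,0],0,1]]'
python3 f.py wrist 0 0 300 220 .012 w4
python3 -c "
from h import *
print(togo(.5253,.1834,.05))"
```

```text
time_s: 6.4
ee_pos: [0.5142, 0.1502, 0.0962]
eef_rot: [-0.518, 1.57, 2.345]
force: [1.7, -1.0, -0.2]
grip_width: 0.0176
time_s: 6.9
ee_pos: [0.5142, 0.1492, 0.0963]
eef_rot: [-0.855, 1.57, 2.007]
force: [-0.5, -0.6, -0.5]
grip_width: 0.0174
[  183    46   117   174 17366] ((587.5234375, 196.938720703125), (105.71282958984375, 164.8385009765625), 73.698974609375) z pct [0.0035 0.005  0.0263]
[0.51425395 0.14933689 0.09636596] 0.01743692602541692 [[-0.0, -0.276, -0.961], [0.0, -0.961, 0.276], [-1.0, -0.0, 0.0]]
[ 46.4 -35.8  -1.2]
```

View pics/w4.png

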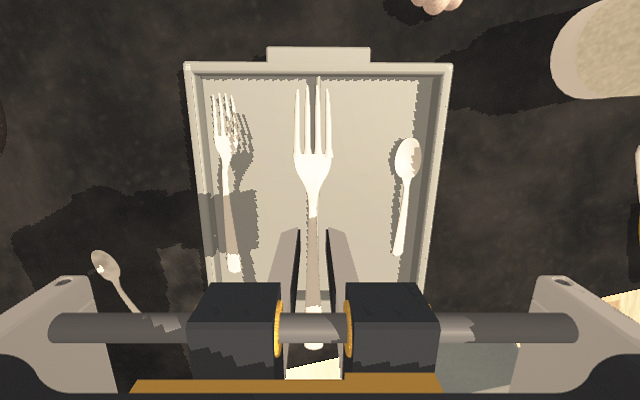

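The fork is held and aligned with the tray. The tray fork is at (230,185) in the left lane, the tray spoon at (405,195), and the upper tray corners are at (186,63) and (452,64). I'll check the tray centre from the corners.

```bash
python3 - <<'E'
from h import *
c,E=info("wrist")
a=onplane(c,E,186,63,.026)[:2];b=onplane(c,E,452,64,.026)[:2]; e=(b-a)/np.linalg.norm(b-a); ex=np.array([-e[1],e[0]])
print(a,b,np.linalg.norm(a-b)); ctr=(a+b)/2-ex*.12; print("ctr",ctr,"yaw",np.degrees(np.arctan2(ex[1],ex[0])))
t=onplane(c,E,313,88,.115)[:2];h=onplane(c,E,314,346,.115)[:2]; print("fork mid",(t+h)/2,np.linalg.norm(t-h)); print("target",ctr-e*.04)
print(togo(*(ctr-e*.04),.05),togo(*(ctr-e*.04),-.008))
E
```

```text
[0.66314548 0.2206282 ] [0.59935464 0.00092409] 0.2287775507426194
ctr [0.51600932 0.14423617] yaw -16.190596194660444
fork mid [0.51702901 0.14862721] 0.1870236630354273
target [0.52716266 0.18264975]
[ 46.4 -35.6  -3.2] [104.4 -35.5  -3.2]
```

```bash
python3 -m handwheel '[[[0,-36,-1],0,1],[[0,-36,-1],0,1],[[40,-36,-1],0,1],[[80,-36,-1],0,1],[[100,-36,-1],0,1]]'
python3 -m handwheel '[[[4,0,0],0,1],[[4,0,0],0,1],[[4,0,0],0,0.4],[[4,0,0],0,0.4],[[4,0,0],0,0.4]]'
```

```text
time_s: 7.45
ee_pos: [0.5236, 0.1826, -0.0066]
eef_rot: [0.47, 1.567, -2.951]
force: [0.7, 0.7, -0.5]
grip_width: 0.0172
time_s: 7.95
ee_pos: [0.5237, 0.1824, -0.0103]
eef_rot: [0.472, 1.568, -2.949]
force: [-0.0, -0.4, -0.4]
grip_width: 0.0283
```

```bash
python3 -m handwheel '[[[-30,0,0],0,0.4],[[-70,0,0],0,0.2],[[-120,0,0],0,0],[[-150,-40,25],-0.1,0],[[-185,-80,50],-0.2,0]]'
python3 -m handwheel '[[[0,-50,35],-0.1,0],[[0,-100,70],-0.23,0],[[0,-102,74],-0.23,0],[[0,-102,74],-0.23,0],[[0,-102,74],-0.23,0]]'
python3 -c "
from h import *
o=get_obs();print(o['ee_pos'],R.from_euler('xyz',o['eef_rot']).as_matrix().round(3).tolist())
c,E=info('wrist');I,D=camera('wrist');cv2.imwrite('pics/w5.png',I);np.savez('w5.npz',I=I,D=D,E=E)"
```

```text
time_s: 8.45
ee_pos: [0.5014, 0.2623, 0.168]
eef_rot: [0.136, 1.569, -3.084]
force: [0.4, -0.1, 0.1]
grip_width: 0.0468
time_s: 8.95
ee_pos: [0.4355, 0.3697, 0.1681]
eef_rot: [-0.005, 1.569, -2.994]
force: [-0.7, -0.7, 0.8]
grip_width: 0.0472
[0.43548995 0.36966247 0.16808466] [[-0.002, 0.152, -0.988], [-0.0, -0.988, -0.152], [-1.0, -0.0, 0.002]]
```

View pics/w5.png

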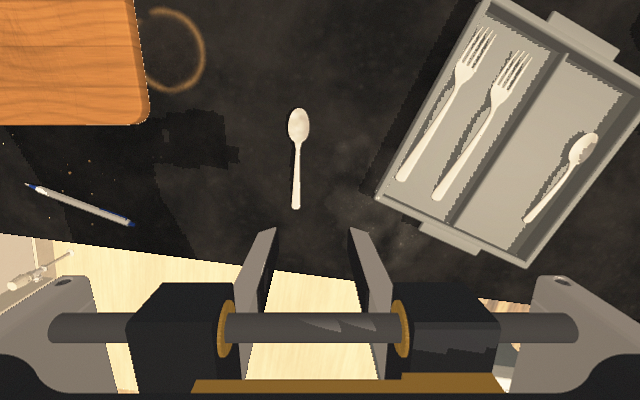

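The fork lies in the forks' lane beside the tray fork (ends at (525,55) and (437,198)). The loose spoon runs from (299,108) to (296,209), with free space around it.

```bash
python3 - <<'E'
from h import *
d=np.load("w5.npz");I=d["I"];E=d["E"];c,_=info("wrist")
hsv=cv2.cvtColor(I,cv2.COLOR_BGR2HSV);m=((hsv[...,2]>120)&(hsv[...,1]<90)).astype(np.uint8);k=np.zeros_like(m);k[95:222,275:325]=1;m*=k
n,l,st,_=cv2.connectedComponentsWithStats(m);i=1+st[1:,4].argmax();v,u=np.where(l==i)
P=np.array([onplane(c,E,a,b,.005) for a,b in zip(u,v)]);r=cv2.minAreaRect((P[:,:2]*1000).astype(np.float32));print(r)
print(togo(r[0][0]/1000,r[0][1]/1000,-.015))
E
```

```text
((456.02105712890625, 392.4751892089844), (128.86361694335938, 25.709186553955078), 7.339035987854004)
[183.  -20.  -23.8]
```

```bash
python3 -m handwheel '[[[40,-20,-24],0.025,0],[[85,-20,-24],0.025,0],[[130,-20,-24],0.025,0],[[165,-20,-24],0.025,0],[[180,-20,-24],0.025,0]]' 20
python3 -m handwheel '[[[3,0,0],0,0],[[3,0,0],0,1],[[3,0,0],0,1],[[3,0,0],0,1],[[3,0,0],0,1]]'
python3 -m handwheel '[[[2,0,0],0,1],[[-1,0,0],0,1],[[-30,0,0],0,1],[[-70,0,0],0,1],[[-110,0,0],0,1]]'
python3 -c "
from h import *
o=get_obs();print(o['ee_pos'],o['grip_width'],R.from_euler('xyz',o['eef_rot']).as_matrix().round(3).tolist())
print(togo(.505,.106,.1))"
```

```text
time_s: 9.5
ee_pos: [0.4558, 0.3903, -0.0153]
eef_rot: [0.389, 1.564, -2.628]
force: [-0.2, 0.4, -0.1]
grip_width: 0.0474
time_s: 10.0
ee_pos: [0.4563, 0.3905, -0.0173]
eef_rot: [0.344, 1.566, -2.673]
force: [0.9, 0.8, 5.3]
grip_width: 0.0191
time_s: 10.5
ee_pos: [0.4565, 0.3906, 0.094]
eef_rot: [0.374, 1.565, -2.644]
force: [0.5, 0.9, -0.3]
grip_width: 0.0188
[0.45648995 0.39057419 0.09402614] 0.018822577624274497 [[-0.005, 0.124, -0.992], [-0.003, -0.992, -0.124], [-1.0, 0.002, 0.005]]
[ -5.5 288.4 -12.8]
```

```bash
python3 -m handwheel '[[[-5,58,-3],0.08,1],[[-5,115,-5],0.17,1],[[-5,173,-8],0.25,1],[[-5,231,-10],0.33,1],[[-5,288,-12],0.412,1]]'
python3 -m handwheel '[[[0,40,8],0.03,1],[[0,48,12],0.05,1],[[0,48,12],0.05,1],[[0,48,12],0.05,1],[[0,48,12],0.05,1]]'
python3 -c "
from h import *
o=get_obs();print(o['ee_pos'],o['grip_width'],R.from_euler('xyz',o['eef_rot']).as_matrix().round(3).tolist())
print(togo(.504,.106,-.0115))"
```

```text
time_s: 11.0
ee_pos: [0.498, 0.1427, 0.0999]
eef_rot: [0.85, 1.566, -2.582]
force: [0.6, -0.8, -0.5]
grip_width: 0.0184
time_s: 11.5
ee_pos: [0.4731, 0.1012, 0.1002]
eef_rot: [0.906, 1.566, -2.574]
force: [0.3, 0.6, -1.2]
grip_width: 0.0188
[0.47314154 0.10123325 0.10020645] 0.01879669939132375 [[-0.004, -0.332, -0.943], [-0.002, -0.943, 0.332], [-1.0, 0.003, 0.003]]
[111.6 -15.1 -27.8]
```

```bash
python3 -m handwheel '[[[0,-15,-28],-0.055,1],[[0,-15,-28],-0.055,1],[[40,-15,-28],-0.055,1],[[80,-15,-28],-0.055,1],[[106,-15,-28],-0.055,1]]'
python3 -m handwheel '[[[5,0,0],0,1],[[5,0,0],0,1],[[5,0,0],0,0.4],[[5,0,0],0,0.4],[[5,0,0],0,0.4]]'
python3 -m handwheel '[[[-30,0,0],0,0.4],[[-70,0,0],0,0.2],[[-120,0,0],0,0],[[-170,0,0],0,-0.2],[[-215,0,0],0,-0.6]]'
python3 -c "
from h import *
o=get_obs();print(o['ee_pos'],R.from_euler('xyz',o['eef_rot']).as_matrix().round(3).tolist())
c,E=info('wrist');I,D=camera('wrist');cv2.imwrite('pics/w6.png',I);np.savez('w6.npz',I=I,D=D,E=E)
print(togo(.5735,-.1375,.22))"
```

```text
time_s: 12.0
ee_pos: [0.5029, 0.1065, -0.0085]
eef_rot: [0.694, 1.564, -2.73]
force: [0.9, -0.2, 0.5]
grip_width: 0.0187
time_s: 12.5
ee_pos: [0.5029, 0.1068, -0.0133]
eef_rot: [0.701, 1.564, -2.722]
force: [-0.5, -0.2, 0.1]
grip_width: 0.0284
time_s: 13.0
ee_pos: [0.504, 0.1075, 0.2045]
eef_rot: [0.761, 1.566, -2.663]
force: [0.6, -1.0, -0.6]
grip_width: 0.0567
[0.50402434 0.10749206 0.2044659 ] [[-0.005, -0.278, -0.961], [-0.002, -0.961, 0.278], [-1.0, 0.004, 0.004]]
[  -7.7  217.1 -132.7]
```

View pics/w6.png

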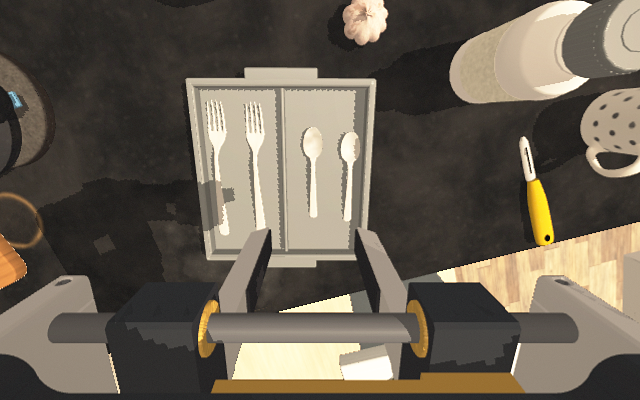

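Both pieces lie in the right lanes: forks at (216,165) and (258,165), spoons at (313,170) and (348,175), and the fingers are clear. Next is the bottle. I'll check joint 6, the clearances round the bottle, and the jar and hood.

```bash
python3 -m handwheel '[[[-10,50,-10],0,-0.6],[[-20,100,-20],0,-0.6],[[-20,150,-30],0,-0.6],[[-20,200,-40],0,-0.6],[[-20,217,-40],0,-0.6]]'
python3 -m handwheel '[[[0,0,0],0,-0.6],[[0,0,0],0,-0.6],[[0,0,0],0,-0.6],[[0,0,0],0,-0.6],[[0,0,0],0,-0.6]]'
python3 - <<'E'
from h import *
d=np.load("side0.npz");c,_=info("side");C=cloud(c,d["E"],d["D"]).reshape(-1,3)
d=np.load("scene0.npz");c,_=info("scene");S=cloud(c,d["E"],d["D"]).reshape(-1,3)
for n,X in (("side",C),("scene",S)):
    s=X[(X[:,2]>.21)&(X[:,2]<.8)&(X[:,0]>.4)&(X[:,0]<.85)&(abs(X[:,1])<.5)]; print(n,len(s),s.min(0) if len(s) else 0)
s=S[(S[:,2]>.15)&(S[:,2]<.2)&(S[:,0]>.5)&(S[:,1]<-.17)&(S[:,1]>-.5)&(S[:,0]<.85)];print("jar",s.min(0),s.max(0),len(s))
o=get_obs();print(o["qpos"].round(3),o["ee_pos"],o["grip_width"])
c,E=info("wrist");I,D=camera("wrist");cv2.imwrite("pics/w7.png",I);W=cloud(c,E,D)
s=W.reshape(-1,3);s=s[(abs(s[:,2]-.191)<.006)&(np.hypot(s[:,0]-.574,s[:,1]+.137)<.05)]
print(len(s),cv2.minEnclosingCircle((s[:,:2]*1000).astype(np.float32)),s.mean(0))
e=cv2.Canny(I,60,150)
E
```

```text
time_s: 13.55
ee_pos: [0.4838, -0.1147, 0.2317]
eef_rot: [3.138, 1.566, -0.287]
force: [0.1, 0.3, -0.4]
grip_width: 0.0756
time_s: 14.05
ee_pos: [0.484, -0.1138, 0.2317]
eef_rot: [-3.136, 1.565, -0.277]
force: [-0.3, -0.8, -0.4]
grip_width: 0.0753
side 6318 [ 0.40614937 -0.49999403  0.21027162]
scene 600 [0.64156514 0.40291985 0.21024962]
jar [ 0.68930758 -0.34109843  0.1500845 ] [ 0.77790962 -0.24983668  0.19481515] 469
[-0.305  0.145  1.604  0.     1.387  1.548] [ 0.48401592 -0.11383655  0.23172146] 0.07530166827704782
3425 ((573.6688842773438, -137.49627685546875), 26.571319580078125) [ 0.57415267 -0.13772024  0.1905684 ]
```

View pics/w7.png

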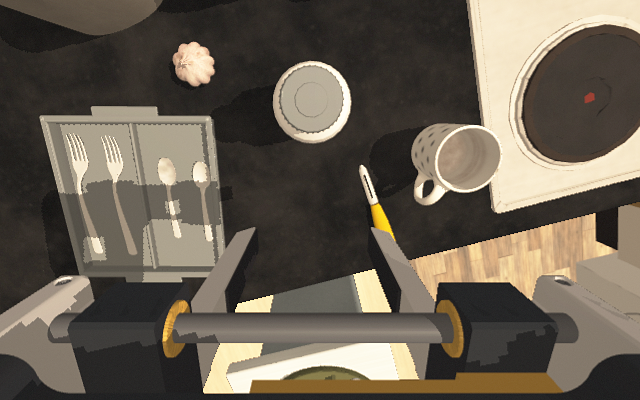

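The wrist view shows the cap at (311,97), with nothing within finger reach; the mug at (455,165) and garlic at (193,64) are well clear. Moving over the cap.

```bash
python3 -m handwheel '[[[0,-2,-45],0,-0.6],[[0,-2,-93],0,-0.6],[[0,-2,-93],0,-0.6],[[0,-2,-93],0,-0.6],[[0,-2,-93],0,-0.6]]' 50
python3 - <<'E'
from h import *
d=np.load("side0.npz");c,_=info("side");C=cloud(c,d["E"],d["D"]).reshape(-1,3)
s=C[(C[:,2]>.21)&(C[:,2]<.6)]; r=np.hypot(s[:,0]-.574,s[:,1]+.137); s=s[(r<.3)]; print(len(s), s.min(0) if len(s) else '')
o=get_obs();print(o["ee_pos"]);print(togo(.5738,-.1376,.140))
E
```

```text
time_s: 14.6
ee_pos: [0.5733, -0.1376, 0.2326]
eef_rot: [-3.141, 1.565, -0.281]
force: [0.3, 0.3, 0.1]
grip_width: 0.0749
0 
[ 0.57329912 -0.13755452  0.23263047]
[92.6 -0.1  0. ]
```

```bash
python3 -m handwheel '[[[25,0,0],0,-0.6],[[50,0,0],0,-0.6],[[75,0,0],0,-0.6],[[92,0,0],0,-0.6],[[92,0,0],0,-0.6]]'
python3 -m handwheel '[[[0,0,0],0,1],[[0,0,0],0,1],[[0,0,0],0,1],[[0,0,0],0,1],[[0,0,0],0,1]]' 50
```

```text
time_s: 15.1
ee_pos: [0.5723, -0.1371, 0.1396]
eef_rot: [-3.114, 1.567, -0.255]
force: [-0.3, -0.4, 0.7]
grip_width: 0.075
time_s: 15.6
ee_pos: [0.5726, -0.1377, 0.1407]
eef_rot: [3.036, 1.566, -0.388]
force: [-2.9, -2.9, 6.7]
grip_width: 0.0527
```

```bash
python3 -m handwheel '[[[1.5,0,0],0,1],[[3,0,0],0,1],[[4.5,0,0],0,1],[[5.5,0,0],0,1],[[5.5,0,0],0,1]]'
```

```text
time_s: 16.1
ee_pos: [0.5731, -0.1379, 0.1367]
eef_rot: [3.038, 1.564, -0.386]
force: [-3.0, -1.1, 11.7]
grip_width: 0.0523
```

```bash
python3 -m handwheel '[[[1,0,0],0,1],[[2,0,0],0,1],[[3,0,0],0,1],[[4,0,0],0,1],[[4,0,0],0,1]]'
```

```text
time_s: 16.6
ee_pos: [0.5742, -0.1382, 0.1362]
eef_rot: [3.081, 1.559, -0.343]
force: [-7.4, 0.7, 25.7]
grip_width: 0.0524
```

Bottomed out: 25 N and almost no more travel. Twisting while pressed.

```bash
python3 -m handwheel '[[[4,0,0],-0.11,1],[[4,0,0],-0.22,1],[[4,0,0],-0.33,1],[[4,0,0],-0.44,1],[[4,0,0],-0.55,1]]'
python3 -c "
from h import *
o=get_obs();m=R.from_euler('xyz',o['eef_rot']).as_matrix();print(o['ee_pos'],o['force'],o['moment'],np.degrees(np.arctan2(m[1,1],m[0,1])),m[:,0],togo(.5737,-.1377,.14))"
```

```text
time_s: 17.1
ee_pos: [0.5756, -0.1392, 0.136]
eef_rot: [2.504, 1.553, -0.366]
force: [-6.3, -2.2, 26.2]
grip_width: 0.0524
[ 0.57564271 -0.13921825  0.13603818] [-6.34177355 -2.19831246 26.19027935] [-0.38372114  1.15273713 -0.2227653 ] -74.44899156818327 [ 0.01673963 -0.0064088  -0.99983934] [-4.  -1.9  1.4]
```

```bash
python3 -m handwheel '[[[4,-1,1],-0.1,1],[[4,-1,1],-0.2,1],[[4,-1,1],-0.3,1],[[4,-1,1],-0.4,1],[[4,-1,1],-0.51,1]]'
python3 -c "
from h import *
o=get_obs();m=R.from_euler('xyz',o['eef_rot']).as_matrix();print(o['force'],o['moment'],np.degrees(np.arctan2(m[1,1],m[0,1])),m[:,0],togo(.5737,-.1377,.14))
I,D=camera('wrist');cv2.imwrite('pics/w8.png',I[:360,80:560])"
```

```text
time_s: 17.6
ee_pos: [0.5763, -0.14, 0.1362]
eef_rot: [1.968, 1.545, -0.388]
force: [-3.7, -6.0, 26.3]
grip_width: 0.0522
[-3.69333529 -6.00952398 26.29833318] [-0.89575737  0.80373772 -0.18132019] -45.03139359737314 [ 0.02352603 -0.00962661 -0.99967687] [-3.9 -3.3  0.2]
```

View pics/w8.png

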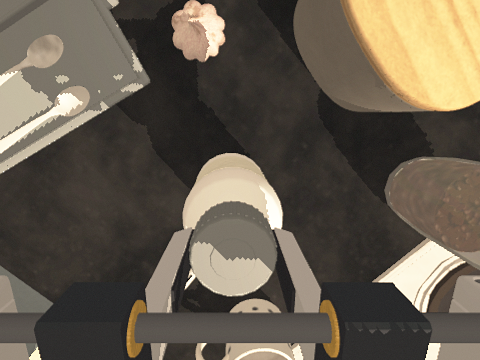

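The view shows the cap between the fingers at (233,248), bottle upright beneath it. The total turn is 61° = 1.07 rad. I'll lift a little as a test and watch for the bottle's weight.

```bash
python3 -m handwheel '[[[1,-1,0],0,1],[[-1,-2,0],0,1],[[-4,-2,0],0,1],[[-7,-2,0],0,1],[[-9,-2,0],0,1]]'
```

```text
time_s: 18.15
ee_pos: [0.5745, -0.1385, 0.1451]
eef_rot: [1.955, 1.546, -0.394]
force: [0.3, -1.9, -1.6]
grip_width: 0.0526
```

The force is only −1.6 N, not the bottle's 9 N, so the cap is free. Lifting.

```bash
python3 -m handwheel '[[[-5,0,0],0,1],[[-10,0,0],0,1],[[-15,0,0],0,1],[[-25,0,0],0,1],[[-35,0,0],0,1]]'
python3 -m handwheel '[[[-15,0,0],0,1],[[-30,0,0],0,1],[[-50,0,0],0,1],[[-65,0,0],0,1],[[-75,0,0],0,1]]'
python3 -m handwheel '[[[0,0,0],0,1],[[0,0,0],0,1],[[0,0,0],0,1],[[0,0,0],0,1],[[0,0,0],0,1]]'
python3 - <<'E'
from h import *
o=get_obs();m=R.from_euler('xyz',o['eef_rot']).as_matrix();print(o['ee_pos'],o['grip_width'],o['joint_vel'].round(3),m[:,0].round(3),togo(.5737,-.1377,.25))
for n,b in (("side",(210,150,450,310)),("scene",(290,80,410,230))):
    c,E=info(n);I,D=camera(n);W=cloud(c,E,D);x0,y0,x1,y1=b
    s=W[y0:y1,x0:x1].reshape(-1,3);s=s[np.hypot(s[:,0]-.574,s[:,1]+.138)<.05]
    for lo,hi in ((.02,.11),(.165,.2),(.24,.31)):
        q=s[(s[:,2]>lo)&(s[:,2]<hi)]
        if len(q): print(n,lo,len(q),q.mean(0).round(3),"z",np.percentile(q[:,2],[2,98]).round(3),cv2.minEnclosingCircle((q[:,:2]*1000).astype(np.float32)))
    cv2.imwrite(f"pics/{n}9.png",cv2.resize(I[y0:y1,x0:x1],None,fx=2,fy=2) if n=="side" else I)
E
```

```text
time_s: 18.65
ee_pos: [0.5737, -0.138, 0.1811]
eef_rot: [1.963, 1.546, -0.386]
force: [0.2, 0.0, 0.7]
grip_width: 0.0526
time_s: 19.15
ee_pos: [0.5721, -0.1373, 0.2581]
eef_rot: [1.975, 1.544, -0.374]
force: [-0.4, -0.2, -0.6]
grip_width: 0.0524
time_s: 19.65
ee_pos: [0.572, -0.1372, 0.2576]
eef_rot: [1.971, 1.545, -0.378]
force: [0.3, 1.1, -0.0]
grip_width: 0.0522
[ 0.57204408 -0.13724844  0.25760824] 0.052217412351886414 [ 0.001 -0.003 -0.004 -0.001  0.001  0.   ] [ 0.024 -0.01  -1.   ] [ 7.7  1.3 -0.8]
side 0.02 756 [ 0.567 -0.17   0.065] z [0.021 0.108] ((575.5322875976562, -143.68649291992188), 40.56068801879883)
side 0.165 146 [ 0.577 -0.142  0.172] z [0.165 0.179] ((576.734619140625, -142.6345672607422), 20.793527603149414)
side 0.24 561 [ 0.568 -0.146  0.298] z [0.276 0.309] ((570.4340209960938, -139.90150451660156), 38.46800994873047)
scene 0.02 461 [ 0.56  -0.111  0.065] z [0.022 0.108] ((573.7052001953125, -131.02162170410156), 40.66658401489258)
scene 0.165 80 [ 0.578 -0.135  0.173] z [0.165 0.183] ((575.95458984375, -135.1427001953125), 22.64275360107422)
scene 0.24 191 [ 0.565 -0.114  0.296] z [0.277 0.309] ((569.7158813476562, -119.63532257080078), 33.075294494628906)
```

View pics/side9.png

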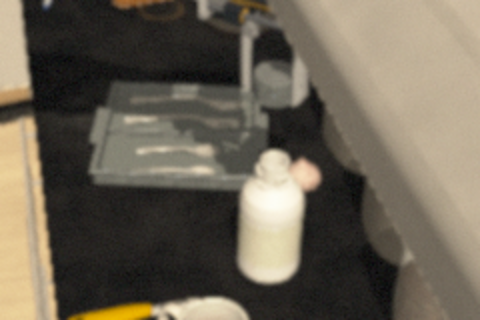

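The bottle stands open at crop (270,215) and the cap is held at (280,80), clear above it. Two pieces lie in each tray lane. All values are within limits, so I'm handing in.

```bash
python3 -c "
from station import *
print(hand_in())"
```

```text
the job is handed in; nothing more can be done
None
```

The job is done and handed in at about 20 s of the 69 s allowed; handing in returned no verdict. The loose fork and teaspoon lie let go in the lanes of their kind. The cap was pressed (about 26 N), twisted 1.07 rad counter-clockwise, and lifted off.

**Last checks:**
- **Cap:** it is gripped (52 mm opening, 50 N grip set), tilted about 1.5°, and its underside is about 95 mm above the rim. By the tool position it is about 2 mm off where I first measured the bottle's axis.
- **Bottle:** it stands upright and open, within a few millimetres of its start.
- **Tray:** two pieces lie in each lane.
- **Other things:** I did not measure the peeler, garlic, mug and jar again at the end. I felt no contact with them, and those in the later pictures looked unmoved.

**What failed or disagreed:**
- **First fork grasp missed:** the fingertips are 18 mm behind the reported TCP, not 14 mm ahead as stated. I corrected for this and the second grasp held.
- **Gripper opening:** it read 17 mm on the 22 mm fork bar and 19 mm on the 20 mm spoon bar.
- **Bottle position:** the scene and side cameras differed by up to 13 mm in y, mostly because each sees only one side of the bottle.

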